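# Find the rocking levelling-screw cap and press it home

## Robot

A 7-joint arm with a two-finger parallel gripper is mounted at the origin on the work surface. World frame = base frame: x ahead of the robot, y to its left, z up, the work surface at z = 0. Lengths are in m, angles in rad, forces in N, time in s.
With the tool pointing down it reaches from about 0.4 to 0.85 m from the base axis. Payload 10.4 kg.
Tool frame: the origin (TCP) lies on the mounting face of the last link; the fingertips stand r.tips_ahead ahead of it and the grasp point (between the pads) lies 164 mm ahead of it (r.tips_ahead is the distance from the TCP to the fingertips, in m); z points along the fingers, y is the line along which they close (so a half turn about z gives the same grasp; the last joint's range is limited). The gripper opens to 87 mm and grips with 3 to 60 N. Pads are 19 mm wide; open, the fingers measure 117 mm over their backs; the gripper's body (75 mm by 190 mm) begins 51 mm behind the grasp point.
Start: joints at [1.163, 0.332, -0.065, 1.46, 0.022, 1.35, -0.088], TCP at [0.235, -0.579, 0.405] pointing down, gripper open.
Joint ranges: [-2.6, 2.6], [-0.5, 2.12], [-1.47, 1.34], [0.16, 2.42], [-1.27, 4.41], [0.06, 2.06], [-2.6, 2.6]. Speed limits (rad/s): [2.22, 2.22, 2.79, 2.79, 3.14, 3.14, 3.14].

## Interface

Orientations are given as a unit quaternion [x, y, z, w].
In Python, from bench import telemetry, imaging, job, r gives the robot as it stands.
- The arm moves only by the tool move_arm, never from a script. Its argument "steps" is a list of rows, each an object of numbers: "dx", "dy", "dz": the shift along the tool's x, y, z in cm; "spin": the turn about the tool's z in rad. In form: [{"dx": .., "dy": .., "dz": .., "spin": ..}, ...]. A call has 1 to 12 rows; each row shifts and turns the commanded pose from where the row before left it, along the tool's axes as they then stand; what a row does not reach is not made up. A row lasts 1/10 s, in which the tool goes at most 50 mm and 8.59 degrees, less where a joint would pass 70% of its speed; a pose out of reach is approached as far as the arm can. A call with a gripper value outside its range is refused whole. "claw" is the finger opening in cm, from 0 to 8.7, set as the call begins (left out, the last holds). The fingers move at their own pace and stop on an object; "squeeze" is the grip in N (left out, the last holds). Time passes only in rows, so rows that do not move let the fingers close. It gives the time, the measured TCP pose, the force, the opening and the grip force at its end, in the units of the state.
- telemetry.read_state(): the state, without advancing time (a new reading comes with each control period).
- imaging.camera(name): name is "scene" or "top" or "wrist"; returns a dict with "img" (400x640x3 uint8, red, green, blue), "camera_matrix" (3x3 intrinsics, pixels), "R" (3x3) and "t" (3): a world point X has camera coordinates R X + t. Camera axes: x right, y down, z forward; pixel columns grow to the right and rows downward; lengths in m; the calibration is good to about 2 mm. A picture is of the moment at which its call begins. There is no depth.
- job.close_job(): hands the job in; it is judged then, once.
The state is a dict: "time": time; "joint_positions": joint angles; "joint_vel": joint speeds; "joint_torque": joint torques, N m; "ee_pos": TCP position; "eef_rot": TCP orientation; "ft_force": force on the tool from outside, world axes, zero at the start; "torque": the same for the moment, N m; "width": finger opening in m; "grip_force": force on a finger pad.
Only numpy, scipy, OpenCV 4.12 (cv2) and the standard library are available. Lean on these libraries where they do the work, as an engineer would, in place of code of your own. Each camera call takes 0.05 s, during which the arm holds its last target. There are 200 camera calls.

## Task

One of the four identical black caps on the levelling plate is not clipped home: it looks like the others but rocks when you press it near an end. With the fingertips, press the caps gently near their ends until you find the one that rocks, then press that cap down in the middle until it is fully home. Do not pry or lift any cap, and leave the ring gauge, the spray bottle and the screwdriver where they are.

Things in the scene. Friction and masses are not known exactly. Their poses are not given: they have to be found in the camera images.
- plate: Fixed levelling plate: dark granite block with white top plate, 260 x 320 mm (its x, y), top face 50 mm above the bench; origin at the centre of its underside, on the bench. Four oblong black caps stand on narrower steel collars at plate (x, y) = cap 1 (-75, -85), 2 (-75, 85), 3 (75, -85), 4 (75, 85) mm. A silver control pod, 28 mm high, juts 28 mm from its -x face.
- cap1_top (a point): Centre of the flat top of black cap 1, 77 mm above the bench at the start. The cap is 44 mm along plate x, 96 mm along plate y, 16 mm thick; z points up out of it. The collars are set to different heights, so height does not tell whether a cap is home.
- rock1 (a joint): Rocking angle of cap 1 about its short middle line (plate x), rad; 0 level, positive lowers the -y end. A good cap cannot rock. The loose one (alike at rest) gives under about 1 N pressed 30 to 40 mm from the middle: that end goes down 4 to 5 mm (0.12 rad) to a stop, and springs back level when let go.
- seat1 (a joint): How far cap 1 has gone down since the start, m; 0 at the start, negative if pulled up. The loose cap has a stiff clip: pressed in the middle it moves at about 10 N, stays where left, and is home after 4 mm, where it stops firmly and no longer rocks. Good caps are home at 0 and do not go down. Pressing an end seats nothing.
- cap2_top (a point): Centre of the flat top of black cap 2, 83 mm above the bench at the start. The cap is 44 mm along plate x, 96 mm along plate y, 16 mm thick; z points up out of it. The collars are set to different heights, so height does not tell whether a cap is home.
- rock2 (a joint): Rocking angle of cap 2 about its short middle line (plate x), rad; 0 level, positive lowers the -y end. A good cap cannot rock. The loose one (alike at rest) gives under about 1 N pressed 30 to 40 mm from the middle: that end goes down 4 to 5 mm (0.12 rad) to a stop, and springs back level when let go.
- seat2 (a joint): How far cap 2 has gone down since the start, m; 0 at the start, negative if pulled up. The loose cap has a stiff clip: pressed in the middle it moves at about 10 N, stays where left, and is home after 4 mm, where it stops firmly and no longer rocks. Good caps are home at 0 and do not go down. Pressing an end seats nothing.
- cap3_top (a point): Centre of the flat top of black cap 3, 86 mm above the bench at the start. The cap is 44 mm along plate x, 96 mm along plate y, 16 mm thick; z points up out of it. The collars are set to different heights, so height does not tell whether a cap is home.
- rock3 (a joint): Rocking angle of cap 3 about its short middle line (plate x), rad; 0 level, positive lowers the -y end. A good cap cannot rock. The loose one (alike at rest) gives under about 1 N pressed 30 to 40 mm from the middle: that end goes down 4 to 5 mm (0.12 rad) to a stop, and springs back level when let go.
- seat3 (a joint): How far cap 3 has gone down since the start, m; 0 at the start, negative if pulled up. The loose cap has a stiff clip: pressed in the middle it moves at about 10 N, stays where left, and is home after 4 mm, where it stops firmly and no longer rocks. Good caps are home at 0 and do not go down. Pressing an end seats nothing.
- cap4_top (a point): Centre of the flat top of black cap 4, 80 mm above the bench at the start. The cap is 44 mm along plate x, 96 mm along plate y, 16 mm thick; z points up out of it. The collars are set to different heights, so height does not tell whether a cap is home.
- rock4 (a joint): Rocking angle of cap 4 about its short middle line (plate x), rad; 0 level, positive lowers the -y end. A good cap cannot rock. The loose one (alike at rest) gives under about 1 N pressed 30 to 40 mm from the middle: that end goes down 4 to 5 mm (0.12 rad) to a stop, and springs back level when let go.
- seat4 (a joint): How far cap 4 has gone down since the start, m; 0 at the start, negative if pulled up. The loose cap has a stiff clip: pressed in the middle it moves at about 10 N, stays where left, and is home after 4 mm, where it stops firmly and no longer rocks. Good caps are home at 0 and do not go down. Pressing an end seats nothing.
- ring_gauge: Loose steel ring, 44 mm across, 18 mm high, lying near the middle of the white plate among the caps; origin at the centre of its underside. To be left alone.
- spray: Loose white spray bottle with a blue label, 50 mm across, 130 mm tall, standing on the bench beyond the plate's +y side; origin at the centre of its underside. To be left alone.
- driver: Loose screwdriver with a yellow handle lying on the bench beyond the plate's -y side, handle towards its own -x; to be left alone.

How it is judged:
On the way, in this order (a step that is already met when the one before it is completed fails the run):
1. the loose cap is made to rock by pressing near one end (more than 0.07 rad) ((value of joint any of rock1, rock2, rock3, rock4 above 0.07 rad or value of joint any of rock1, rock2, rock3, rock4 below -0.07 rad)), for 0.05 s.
2. that cap is pressed at least 3.2 mm down, home (value of joint any of seat1, seat2, seat3, seat4 above 0.0032 m), for 0.1 s.
At the end, for the whole second after the job is handed in: The cap that rocked has gone down at least 3.2 mm of its 4 mm and lies level within 0.025 rad, no cap is pulled up by more than 3 mm, and the ring gauge, spray bottle (upright) and screwdriver are within 20 mm of where they were (((value of joint seat1 above 0.0032 m and value of joint rock1 between -0.025 and 0.025 rad) or (value of joint seat2 above 0.0032 m and value of joint rock2 between -0.025 and 0.025 rad) or (value of joint seat3 above 0.0032 m and value of joint rock3 between -0.025 and 0.025 rad) or (value of joint seat4 above 0.0032 m and value of joint rock4 between -0.025 and 0.025 rad)) and not (value of joint any of seat1, seat2, seat3, seat4 below -0.003 m) and not (distance of any of ring_gauge, spray, driver from where it was at the start of the episode above 0.02 m) and angle between spray's own z axis and vertical below 0.15 rad); the robot touches nothing.
It fails at once if a cap is pried or lifted more than 3 mm (value of joint any of seat1, seat2, seat3, seat4 below -0.003 m).
It fails at once if a cap is struck or pressed roughly (over 45 N) (contact force between the fingers and rock1 above 45 N or contact force between the fingers and rock2 above 45 N or contact force between the fingers and rock3 above 45 N or contact force between the fingers and rock4 above 45 N).
It fails at once if the ring gauge, spray bottle or screwdriver is moved by more than 20 mm (distance of any of ring_gauge, spray, driver from where it was at the start of the episode above 0.02 m).
It also fails if it takes over 48 s, if anything falls off the work surface, if the arm or the gripper's body presses on something with over 40 N, if the wrist force passes 120 N, or if a joint passes its speed limit or range.

## Working session

There is one attempt and no reset: what is moved stays moved. The work goes in short steps, Python scripts to look and compute and a tool call to move; the robot and the scene stay as the last step left them, time stands still between calls to the robot, and variables do not carry over. Pictures are saved under pics/ and viewed, at most 10 in all, crops included, and the job is handed in when it is done.

Besides the shell and the picture viewer there is one more tool, called in YAML: its name, and indented under it one key for each argument. move_arm: Moves the arm, as the interface text tells. Its arguments: {"type":"object","properties":{"steps":{"type":"array","items":{"type":"object","properties":{"dx":{"type":"number"},"dy":{"type":"number"},"dz":{"type":"number"},"spin":{"type":"number"}}}},"claw":{"type":"number"},"squeeze":{"type":"number"}},"required":["steps"]}

```bash
ls; mkdir -p pics
python3 - <<'E'
from bench import telemetry, imaging, job, r
import cv2,numpy as np
s=telemetry.read_state();print({k:np.round(v,4).tolist() for k,v in s.items()}, r.tips_ahead)
for n in("scene","top"):
    c=imaging.camera(n);cv2.imwrite(f"pics/{n}0.png",c["img"][:,:,::-1]);np.savez(f"{n}0.npz",**c)
    print(n,np.round(c["camera_matrix"],1).tolist(),np.round(-c["R"].T@c["t"],3),np.round(c["R"],3).tolist())
E
```

```text
pics
{'time': 0.0, 'joint_positions': [1.1634, 0.3329, -0.0647, 1.4609, 0.0216, 1.3499, -0.0885], 'joint_vel': [0.0016, 0.0004, -0.0003, -0.0007, 0.0005, -0.0006, -0.0009], 'joint_torque': [-0.0001, -62.3256, 0.0244, -38.9895, -0.0613, 0.0397, 0.0001], 'ee_pos': [0.2346, -0.5792, 0.404], 'eef_rot': [0.9815, 0.1912, -0.0002, -0.0007], 'ft_force': [0.1315, -0.2399, -1.0665], 'torque': [0.025, -0.0023, 0.0498], 'grip_force': 0.0, 'width': 0.0871} 0.1822
scene [[435.8, 0.0, 322.7], [0.0, 435.8, 207.9], [0.0, 0.0, 1.0]] [ 1.074 -0.319  0.756] [[0.536, 0.844, 0.001], [0.635, -0.402, -0.66], [-0.556, 0.354, -0.752]]
top [[376.3, 0.0, 322.2], [0.0, 376.3, 190.3], [0.0, 0.0, 1.0]] [ 0.446 -0.005  0.951] [[-0.016, -1.0, -0.019], [-0.993, 0.018, -0.118], [0.118, 0.017, -0.993]]
```

View pics/top0.png

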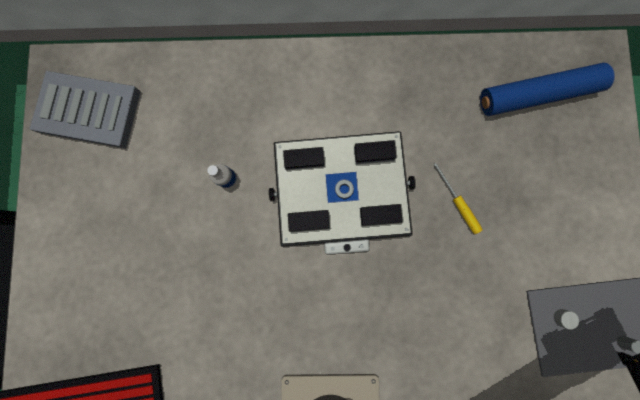

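View pics/scene0.png

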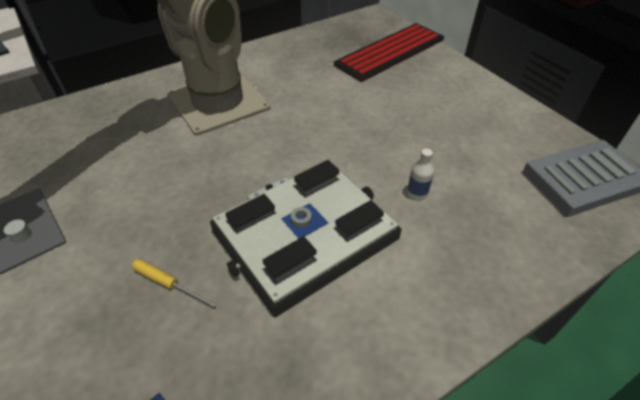

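The top view shows the plate near (343,188), robot at bottom. The pod, on plate -x, faces the robot. Cap 1 is at (381,215), cap 2 at (308,221), cap 3 at (375,152) and cap 4 at (304,158). The ring is at (344,188), the spray at (222,177) and the driver at (460,200). The scene view shows the same four caps around the ring.

```bash
cat > h.py <<'E'
import numpy as np,cv2
def ray(c,uv):
    K,R,t=c["camera_matrix"],c["R"],c["t"]
    d=R.T@np.linalg.solve(K,[uv[0],uv[1],1.]);return -R.T@t,d/np.linalg.norm(d)
def onplane(c,uv,z):
    o,d=ray(c,uv);return o+d*(z-o[2])/d[2]
def tri(c1,u1,c2,u2):
    P=[c["camera_matrix"]@np.c_[c["R"],c["t"]] for c in(c1,c2)]
    X=cv2.triangulatePoints(P[0],P[1],np.float64(u1).reshape(2,1),np.float64(u2).reshape(2,1))[:,0];return X[:3]/X[3]
def project(c,X):
    p=c["camera_matrix"]@(c["R"]@X+c["t"]);return p[:2]/p[2]
def caps(c,roi):
    x0,y0,x1,y1=roi;g=c["img"].max(2);m=np.zeros_like(g);m[y0:y1,x0:x1]=(g[y0:y1,x0:x1]<60)*255
    cs,_=cv2.findContours(m,cv2.RETR_EXTERNAL,cv2.CHAIN_APPROX_NONE)
    return [(cv2.contourArea(k),np.array(cv2.minAreaRect(k)[0]),k) for k in cs if cv2.contourArea(k)>250]
E
python3 - <<'E'
from h import *
T=dict(np.load("top0.npz"));S=dict(np.load("scene0.npz"))
t=caps(T,(278,138,408,236));s=caps(S,(220,158,392,282))
for n,l in(("top",t),("scene",s)):
    for a,c,k in l: print(n,a,c.round(1),cv2.minAreaRect(k)[1:])
# white plate outline, top view
hsv=cv2.cvtColor(T["img"],cv2.COLOR_RGB2HSV);m=((hsv[...,2]>170)&(hsv[...,1]<60)).astype(np.uint8)*255
m[:125]=0;m[250:]=0;m[:,:265]=0;m[:,420:]=0
m=cv2.morphologyEx(m,cv2.MORPH_CLOSE,np.ones((5,5)))
k=max(cv2.findContours(m,cv2.RETR_EXTERNAL,cv2.CHAIN_APPROX_NONE)[0],key=cv2.contourArea)
W=np.array([onplane(T,p,.05)[:2] for p in k[:,0]],np.float32)
print("plate",cv2.minAreaRect(W*1000))
# triangulate cap centres, pairing by reprojected ray point
for a,c,_ in t:
    q=project(S,onplane(T,c,.075))
    b=min(s,key=lambda e:np.hypot(*(e[1]-q)));print(c.round(1),b[1].round(1),tri(T,c,S,b[1]).round(4),onplane(T,c,.075).round(4))
E
```

```text
top 682.0 [308.4 220.8] ((18.35305404663086, 40.360103607177734), 85.2363510131836)
top 678.0 [380.8 214.8] ((18.107147216796875, 40.65054702758789), 84.80557250976562)
top 687.5 [303.6 158.3] ((19.01519775390625, 39.11326599121094), 85.03025817871094)
top 740.5 [374.9 151.9] ((20.01396369934082, 40.443153381347656), 85.2363510131836)
scene 1160.5 [289.2 259.3] ((25.73219871520996, 52.892311096191406), 59.620880126953125)
scene 737.0 [354.  260.5] ((10.049192428588867, 92.96236419677734), 58.172550201416016)
scene 479.0 [231.5 260.8] ((61.60860061645508, 17.203018188476562), 53.673179626464844)
scene 911.5 [358.8 219.8] ((21.830110549926758, 48.00143814086914), 60.2551155090332)
scene 883.5 [250.1 212.7] ((21.0190372467041, 46.95742416381836), 63.43495178222656)
scene 738.5 [316.3 177.6] ((21.0190372467041, 44.72135925292969), 63.43495178222656)
plate ((561.3631591796875, -36.46379089355469), (240.59432983398438, 300.41326904296875), 3.8475992679595947)
[308.4 220.8] [316.3 177.6] [0.4798 0.0425 0.0661] [0.4797 0.0425 0.075 ]
[380.8 214.8] [250.1 212.7] [ 0.4913 -0.1279  0.0627] [ 0.4909 -0.1256  0.075 ]
[303.6 158.3] [358.8 219.8] [0.6297 0.0526 0.0641] [0.6277 0.0523 0.075 ]
[374.9 151.9] [289.2 259.3] [ 0.641  -0.1182  0.0682] [ 0.6398 -0.1168  0.075 ]
```

move_arm:
  steps:
    - {"spin": -0.14}
    - {"spin": -0.14}
    - {"spin": -0.14}
    - {"spin": -0.14}
    - {"spin": -0.14}
    - {"spin": -0.14}
    - {"spin": -0.14}
    - {"spin": -0.14}
    - {"spin": -0.133}
    - {}
  claw: 0
  squeeze: 10

```text
$.steps[0]: bad value
```

move_arm:
  steps:
    - {"dx": 0,"dy": 0,"dz": 0,"spin": -0.14}
    - {"dx": 0,"dy": 0,"dz": 0,"spin": -0.14}
    - {"dx": 0,"dy": 0,"dz": 0,"spin": -0.14}
    - {"dx": 0,"dy": 0,"dz": 0,"spin": -0.14}
    - {"dx": 0,"dy": 0,"dz": 0,"spin": -0.14}
    - {"dx": 0,"dy": 0,"dz": 0,"spin": -0.14}
    - {"dx": 0,"dy": 0,"dz": 0,"spin": -0.14}
    - {"dx": 0,"dy": 0,"dz": 0,"spin": -0.14}
    - {"dx": 0,"dy": 0,"dz": 0,"spin": -0.133}
    - {"dx": 0,"dy": 0,"dz": 0,"spin": 0}
  claw: 0
  squeeze: 10

```text
time: 1.1
ee_pos: [0.2345, -0.5793, 0.4043]
eef_rot: [0.682, 0.731, 0.0, -0.0]
ft_force: [0.1, 0.3, 0.9]
width: 0.015
grip_force: 0.0
```

move_arm:
  steps:
    - {"dx": 3.9,"dy": 2.4,"dz": 0,"spin": 0}
    - {"dx": 3.9,"dy": 2.4,"dz": 0.6,"spin": 0}
    - {"dx": 3.9,"dy": 2.4,"dz": 1,"spin": 0}
    - {"dx": 3.9,"dy": 2.4,"dz": 1,"spin": 0}
    - {"dx": 3.9,"dy": 2.4,"dz": 1,"spin": 0}
    - {"dx": 3.9,"dy": 2.4,"dz": 1,"spin": 0}
    - {"dx": 3.9,"dy": 2.4,"dz": 1,"spin": 0}
    - {"dx": 3.9,"dy": 2.4,"dz": 1,"spin": 0}
    - {"dx": 3.9,"dy": 2.4,"dz": 1,"spin": 0}
    - {"dx": 3.9,"dy": 2.4,"dz": 1,"spin": 0}
    - {"dx": 3.9,"dy": 2.4,"dz": 1,"spin": 0}
    - {"dx": 3.9,"dy": 2.1,"dz": 1,"spin": 0}

```text
time: 2.3
ee_pos: [0.4882, -0.0915, 0.2985]
eef_rot: [0.685, 0.729, 0.0, 0.0]
ft_force: [0.2, -1.0, -0.5]
width: 0.0006
grip_force: 0.0
```

move_arm:
  steps:
    - {"dx": 0,"dy": 0,"dz": 0,"spin": 0}
    - {"dx": 0,"dy": 0,"dz": 0,"spin": 0}
    - {"dx": 0,"dy": 0,"dz": 0,"spin": 0}

```text
time: 2.6
ee_pos: [0.4874, -0.0942, 0.2987]
eef_rot: [0.684, 0.729, -0.0, 0.0]
ft_force: [-0.3, 0.0, -0.8]
width: 0.0007
grip_force: 0.0
```

Run:
```python
from bench import telemetry, imaging
import cv2,numpy as np
from h import *
s=telemetry.read_state();print({k:np.round(v,4).tolist() for k,v in s.items()})
ims=[]
for n in("wrist","scene"):
    c=imaging.camera(n);np.savez(f"{n}1.npz",**c);ims.append(c["img"][:,:,::-1])
    print(n,(-c["R"].T@c["t"]).round(3))
cv2.imwrite("pics/w1.png",np.vstack([ims[0][100:],cv2.resize(ims[1][130:330,150:470],None,fx=1.5,fy=1.5)[:, :].copy()] if 0 else [ims[0],]))
cv2.imwrite("pics/s1.png",cv2.resize(ims[1][100:300,170:450],None,fx=2.5,fy=2.5,interpolation=3))
```

```text
{'time': 2.6, 'joint_positions': [0.6965, 0.1998, -0.6506, 1.8957, 0.1365, 1.0902, 0.0557], 'joint_vel': [0.016, -0.0045, 0.0049, -0.0002, -0.0012, -0.0009, 0.0119], 'joint_torque': [-1.2324, -42.3934, -4.9555, -35.0418, -0.1316, 0.0196, -0.0767], 'ee_pos': [0.4874, -0.0942, 0.2987], 'eef_rot': [0.6842, 0.7292, -0.0003, 0.0], 'ft_force': [-0.3035, 0.0005, -0.7755], 'torque': [-0.0368, -0.1173, -0.0358], 'grip_force': 0.0, 'width': 0.0007}
wrist [ 0.483 -0.015  0.28 ]
scene [ 1.074 -0.319  0.756]
```

View pics/w1.png

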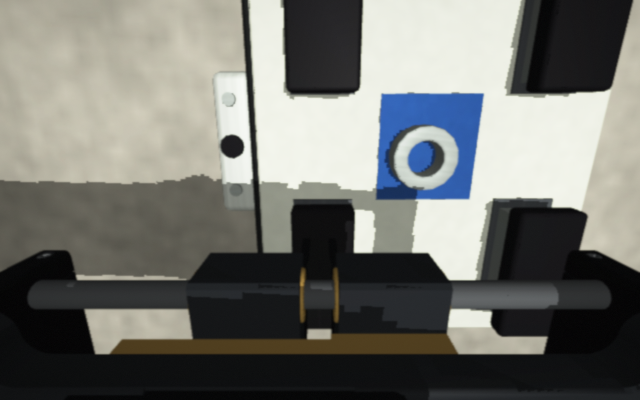

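View pics/s1.png

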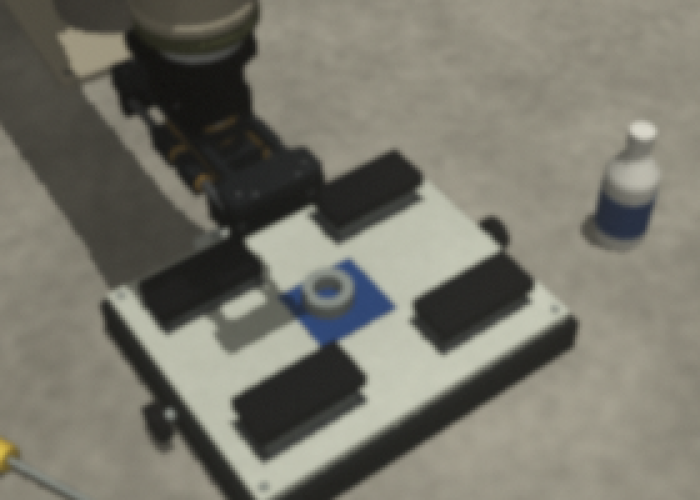

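Wrist view: cap 1 spans columns 292-352 under the closed fingers, with its inner end at row 203. Cap 2 is in line at the top left, and the ring at (425,157) is clear. The scene crop shows the fingertips above cap 1's inner end. Next I'll descend.

move_arm:
  steps:
    - {"dx": 0,"dy": 0,"dz": 1,"spin": 0}
    - {"dx": 0,"dy": 0,"dz": 1,"spin": 0}
    - {"dx": 0,"dy": 0,"dz": 1,"spin": 0}
    - {"dx": 0,"dy": 0,"dz": 0.4,"spin": 0}
    - {"dx": 0,"dy": 0,"dz": 0,"spin": 0}
    - {"dx": 0,"dy": 0,"dz": 0,"spin": 0}

```text
time: 3.3
ee_pos: [0.4877, -0.0932, 0.2648]
eef_rot: [0.683, 0.73, 0.0, -0.0]
ft_force: [-0.3, 0.3, -0.3]
width: 0.0007
grip_force: 0.0
```

Run:
```python
from h import *
c=dict(np.load("wrist1.npz"))
print([onplane(c,p,z).round(4) for p,z in(((292,205),.077),((353,205),.077),((286,91),.083),((359,91),.083))])
```

```text
[array([ 0.4682, -0.077 ,  0.077 ]), array([ 0.509 , -0.0744,  0.077 ]), array([ 0.4624, -0.0056,  0.083 ]), array([ 0.5052, -0.0029,  0.083 ])]
```

move_arm:
  steps:
    - {"dx": 0,"dy": 0,"dz": 0.1,"spin": 0}
    - {"dx": 0,"dy": 0,"dz": 0.1,"spin": 0}
    - {"dx": 0,"dy": 0,"dz": 0.1,"spin": 0}
    - {"dx": 0,"dy": 0,"dz": 0.1,"spin": 0}
    - {"dx": 0,"dy": 0,"dz": 0,"spin": 0}
    - {"dx": 0,"dy": 0,"dz": 0,"spin": 0}

```text
time: 3.9
ee_pos: [0.4877, -0.0933, 0.2608]
eef_rot: [0.683, 0.73, -0.0, 0.0]
ft_force: [-1.0, -0.2, 0.5]
width: 0.0005
grip_force: 0.0
```

move_arm:
  steps:
    - {"dx": 0,"dy": 0,"dz": 0.1,"spin": 0}
    - {"dx": 0,"dy": 0,"dz": 0.1,"spin": 0}
    - {"dx": 0,"dy": 0,"dz": 0,"spin": 0}
    - {"dx": 0,"dy": 0,"dz": 0,"spin": 0}

```text
time: 4.3
ee_pos: [0.4879, -0.0932, 0.2596]
eef_rot: [0.683, 0.73, -0.0, 0.0]
ft_force: [-3.9, 0.9, 11.2]
width: 0.0006
grip_force: 5.3
```

move_arm:
  steps:
    - {"dx": 0,"dy": 0,"dz": 0.1,"spin": 0}
    - {"dx": 0,"dy": 0,"dz": 0,"spin": 0}
    - {"dx": 0,"dy": 0,"dz": 0,"spin": 0}

```text
time: 4.6
ee_pos: [0.488, -0.0931, 0.2595]
eef_rot: [0.683, 0.73, -0.0, 0.001]
ft_force: [-8.3, 2.2, 20.7]
width: 0.0006
grip_force: 10.7
```

move_arm:
  steps:
    - {"dx": 0,"dy": 0,"dz": -1.5,"spin": 0}
    - {"dx": 0,"dy": 0,"dz": -1.5,"spin": 0}
    - {"dx": 2.5,"dy": 0.1,"dz": 0,"spin": 0}
    - {"dx": 2.6,"dy": 0,"dz": 0,"spin": 0}
    - {"dx": 2.5,"dy": 0,"dz": 0,"spin": 0}
    - {"dx": 2.5,"dy": 0,"dz": 0,"spin": 0}
    - {"dx": 0,"dy": 0,"dz": 0,"spin": 0}
    - {"dx": 0,"dy": 0,"dz": 0.9,"spin": 0}
    - {"dx": 0,"dy": 0,"dz": 0.8,"spin": 0}
    - {"dx": 0,"dy": 0,"dz": 0,"spin": 0}
    - {"dx": 0,"dy": 0,"dz": 0,"spin": 0}

```text
time: 5.7
ee_pos: [0.4818, 0.0069, 0.2703]
eef_rot: [0.683, 0.73, -0.0, -0.0]
ft_force: [-0.1, 0.1, 0.9]
width: 0.0008
grip_force: 0.0
```

move_arm:
  steps:
    - {"dx": 0,"dy": 0,"dz": 0.1,"spin": 0}
    - {"dx": 0,"dy": 0,"dz": 0.1,"spin": 0}
    - {"dx": 0,"dy": 0,"dz": 0.1,"spin": 0}
    - {"dx": 0,"dy": 0,"dz": 0.1,"spin": 0}
    - {"dx": 0,"dy": 0,"dz": 0,"spin": 0}
    - {"dx": 0,"dy": 0,"dz": 0,"spin": 0}

```text
time: 6.3
ee_pos: [0.4819, 0.0076, 0.2668]
eef_rot: [0.683, 0.73, -0.0, 0.0]
ft_force: [-0.4, -0.4, -0.1]
width: 0.0006
grip_force: 0.0
```

move_arm:
  steps:
    - {"dx": 0,"dy": 0,"dz": 0.1,"spin": 0}
    - {"dx": 0,"dy": 0,"dz": 0.1,"spin": 0}
    - {"dx": 0,"dy": 0,"dz": 0,"spin": 0}
    - {"dx": 0,"dy": 0,"dz": 0,"spin": 0}

```text
time: 6.7
ee_pos: [0.4821, 0.0076, 0.2656]
eef_rot: [0.683, 0.73, -0.0, 0.0]
ft_force: [-3.3, -1.5, 11.5]
width: 0.0007
grip_force: 5.5
```

move_arm:
  steps:
    - {"dx": 0,"dy": 0,"dz": -1.5,"spin": 0}
    - {"dx": 0,"dy": 0,"dz": -1.5,"spin": 0}
    - {"dx": 0,"dy": 3,"dz": 0,"spin": 0}
    - {"dx": 0,"dy": 3,"dz": 0,"spin": 0}
    - {"dx": 0,"dy": 3,"dz": 0,"spin": 0}
    - {"dx": 0,"dy": 3,"dz": 0,"spin": 0}
    - {"dx": 0,"dy": 3,"dz": 0,"spin": 0}
    - {"dx": 0,"dy": 0,"dz": 0,"spin": 0}
    - {"dx": 0,"dy": 0,"dz": 1.4,"spin": 0}
    - {"dx": 0,"dy": 0,"dz": 1.2,"spin": 0}
    - {"dx": 0,"dy": 0,"dz": 0,"spin": 0}
    - {"dx": 0,"dy": 0,"dz": 0,"spin": 0}

```text
time: 7.9
ee_pos: [0.631, 0.0174, 0.2684]
eef_rot: [0.683, 0.73, -0.0, -0.0]
ft_force: [0.3, 0.1, 0.7]
width: 0.0006
grip_force: 0.0
```

move_arm:
  steps:
    - {"dx": 0,"dy": 0,"dz": 0.1,"spin": 0}
    - {"dx": 0,"dy": 0,"dz": 0.1,"spin": 0}
    - {"dx": 0,"dy": 0,"dz": 0.1,"spin": 0}
    - {"dx": 0,"dy": 0,"dz": 0.1,"spin": 0}
    - {"dx": 0,"dy": 0,"dz": 0.1,"spin": 0}
    - {"dx": 0,"dy": 0,"dz": 0,"spin": 0}
    - {"dx": 0,"dy": 0,"dz": 0,"spin": 0}

```text
time: 8.6
ee_pos: [0.6316, 0.0176, 0.2637]
eef_rot: [0.683, 0.73, -0.0, 0.0]
ft_force: [-0.0, -0.3, 0.1]
width: 0.0006
grip_force: 0.0
```

move_arm:
  steps:
    - {"dx": 0,"dy": 0,"dz": 0.1,"spin": 0}
    - {"dx": 0,"dy": 0,"dz": 0.1,"spin": 0}
    - {"dx": 0,"dy": 0,"dz": 0,"spin": 0}
    - {"dx": 0,"dy": 0,"dz": 0,"spin": 0}

```text
time: 9.0
ee_pos: [0.6316, 0.0176, 0.2618]
eef_rot: [0.683, 0.73, -0.0, 0.0]
ft_force: [-1.3, 0.0, -0.1]
width: 0.0004
grip_force: 0.2
```

move_arm:
  steps:
    - {"dx": 0,"dy": 0,"dz": 0.1,"spin": 0}
    - {"dx": 0,"dy": 0,"dz": 0.1,"spin": 0}
    - {"dx": 0,"dy": 0,"dz": 0,"spin": 0}
    - {"dx": 0,"dy": 0,"dz": 0,"spin": 0}

```text
time: 9.4
ee_pos: [0.6316, 0.0174, 0.2598]
eef_rot: [0.683, 0.73, -0.0, 0.0]
ft_force: [0.3, -0.9, 1.3]
width: 0.0003
grip_force: 0.8
```

Cap 4 gives way at about 1 N, so it is the loose one. I'll press it on towards its stop.

move_arm:
  steps:
    - {"dx": 0,"dy": 0,"dz": 0.1,"spin": 0}
    - {"dx": 0,"dy": 0,"dz": 0.1,"spin": 0}
    - {"dx": 0,"dy": 0,"dz": 0,"spin": 0}
    - {"dx": 0,"dy": 0,"dz": 0,"spin": 0}

```text
time: 9.8
ee_pos: [0.6318, 0.0174, 0.2592]
eef_rot: [0.683, 0.73, 0.0, 0.001]
ft_force: [-4.6, -3.0, 12.0]
width: 0.0006
grip_force: 6.4
```

move_arm:
  steps:
    - {"dx": 0,"dy": 0,"dz": 0.1,"spin": 0}
    - {"dx": 0,"dy": 0,"dz": 0,"spin": 0}
    - {"dx": 0,"dy": 0,"dz": 0,"spin": 0}

```text
time: 10.1
ee_pos: [0.6318, 0.0175, 0.2589]
eef_rot: [0.683, 0.73, 0.0, 0.001]
ft_force: [-6.3, -3.4, 18.1]
width: 0.0004
grip_force: 9.5
```

move_arm:
  steps:
    - {"dx": 0,"dy": 0,"dz": -1,"spin": 0}
    - {"dx": 0,"dy": 0,"dz": -1.5,"spin": 0}
    - {"dx": 1.7,"dy": 0,"dz": 0,"spin": 0}
    - {"dx": 1.8,"dy": 0,"dz": 0,"spin": 0}
    - {"dx": 0,"dy": 0,"dz": 0,"spin": 0}
    - {"dx": 0,"dy": 0,"dz": 0.8,"spin": 0}
    - {"dx": 0,"dy": 0,"dz": 0.8,"spin": 0}
    - {"dx": 0,"dy": 0,"dz": 0,"spin": 0}
    - {"dx": 0,"dy": 0,"dz": 0,"spin": 0}

```text
time: 11.0
ee_pos: [0.6292, 0.0519, 0.2651]
eef_rot: [0.683, 0.73, -0.0, -0.0]
ft_force: [-0.1, 0.9, 0.7]
width: 0.0004
grip_force: 0.0
```

move_arm:
  steps:
    - {"dx": 0,"dy": 0,"dz": 0.1,"spin": 0}
    - {"dx": 0,"dy": 0,"dz": 0.1,"spin": 0}
    - {"dx": 0,"dy": 0,"dz": 0.1,"spin": 0}
    - {"dx": 0,"dy": 0,"dz": 0.1,"spin": 0}
    - {"dx": 0,"dy": 0,"dz": 0,"spin": 0}
    - {"dx": 0,"dy": 0,"dz": 0,"spin": 0}

```text
time: 11.6
ee_pos: [0.6293, 0.0525, 0.2624]
eef_rot: [0.683, 0.73, 0.0, 0.0]
ft_force: [-2.7, -0.6, 5.5]
width: 0.0003
grip_force: 2.6
```

move_arm:
  steps:
    - {"dx": 0,"dy": 0,"dz": 0.1,"spin": 0}
    - {"dx": 0,"dy": 0,"dz": 0,"spin": 0}
    - {"dx": 0,"dy": 0,"dz": 0,"spin": 0}

```text
time: 11.9
ee_pos: [0.6293, 0.0526, 0.2616]
eef_rot: [0.683, 0.73, 0.0, 0.0]
ft_force: [-2.3, -1.6, 7.7]
width: 0.0004
grip_force: 3.8
```

move_arm:
  steps:
    - {"dx": 0,"dy": 0,"dz": 0.1,"spin": 0}
    - {"dx": 0,"dy": 0,"dz": 0.1,"spin": 0}
    - {"dx": 0,"dy": 0,"dz": 0,"spin": 0}
    - {"dx": 0,"dy": 0,"dz": 0,"spin": 0}

```text
time: 12.3
ee_pos: [0.6293, 0.0526, 0.2597]
eef_rot: [0.683, 0.73, 0.0, 0.0]
ft_force: [-3.5, -0.5, 7.7]
width: 0.0005
grip_force: 4.0
```

move_arm:
  steps:
    - {"dx": 0,"dy": 0,"dz": 0.1,"spin": 0}
    - {"dx": 0,"dy": 0,"dz": 0,"spin": 0}
    - {"dx": 0,"dy": 0,"dz": 0,"spin": 0}

```text
time: 12.6
ee_pos: [0.6293, 0.0526, 0.2588]
eef_rot: [0.683, 0.73, 0.0, 0.0]
ft_force: [-3.4, -0.7, 9.1]
width: 0.0005
grip_force: 4.4
```

move_arm:
  steps:
    - {"dx": 0,"dy": 0,"dz": 0.1,"spin": 0}
    - {"dx": 0,"dy": 0,"dz": 0,"spin": 0}
    - {"dx": 0,"dy": 0,"dz": 0,"spin": 0}

```text
time: 12.9
ee_pos: [0.6293, 0.0526, 0.2586]
eef_rot: [0.683, 0.73, 0.0, 0.001]
ft_force: [-6.5, -1.8, 15.9]
width: 0.0006
grip_force: 8.3
```

move_arm:
  steps:
    - {"dx": 0,"dy": 0,"dz": 0.1,"spin": 0}
    - {"dx": 0,"dy": 0,"dz": 0,"spin": 0}
    - {"dx": 0,"dy": 0,"dz": 0,"spin": 0}

```text
time: 13.2
ee_pos: [0.6293, 0.0527, 0.2586]
eef_rot: [0.683, 0.73, 0.0, 0.001]
ft_force: [-10.7, -3.5, 24.4]
width: 0.0005
grip_force: 12.2
```

Cap 4 went down about 4 mm and stopped firmly. I'll press its end again gently to check it no longer rocks.

move_arm:
  steps:
    - {"dx": 0,"dy": 0,"dz": -1,"spin": 0}
    - {"dx": 0,"dy": 0,"dz": -1.5,"spin": 0}
    - {"dx": -1.7,"dy": 0,"dz": 0,"spin": 0}
    - {"dx": -1.8,"dy": 0,"dz": 0,"spin": 0}
    - {"dx": 0,"dy": 0,"dz": 0,"spin": 0}
    - {"dx": 0,"dy": 0,"dz": 1,"spin": 0}
    - {"dx": 0,"dy": 0,"dz": 0.9,"spin": 0}
    - {"dx": 0,"dy": 0,"dz": 0.2,"spin": 0}
    - {"dx": 0,"dy": 0,"dz": 0,"spin": 0}
    - {"dx": 0,"dy": 0,"dz": 0,"spin": 0}

```text
time: 14.2
ee_pos: [0.6314, 0.0182, 0.2591]
eef_rot: [0.683, 0.731, -0.0, -0.0]
ft_force: [0.6, -0.6, 0.4]
width: 0.0004
grip_force: 0.0
```

move_arm:
  steps:
    - {"dx": 0,"dy": 0,"dz": 0.1,"spin": 0}
    - {"dx": 0,"dy": 0,"dz": 0.1,"spin": 0}
    - {"dx": 0,"dy": 0,"dz": 0.1,"spin": 0}
    - {"dx": 0,"dy": 0,"dz": 0,"spin": 0}
    - {"dx": 0,"dy": 0,"dz": 0,"spin": 0}

```text
time: 14.7
ee_pos: [0.6316, 0.0182, 0.2586]
eef_rot: [0.683, 0.731, 0.0, 0.0]
ft_force: [-6.8, -0.1, 16.6]
width: 0.0006
grip_force: 8.5
```

The end is now solid at the seated height, so I'll retreat.

move_arm:
  steps:
    - {"dx": 0,"dy": 0,"dz": -1,"spin": 0}
    - {"dx": 0,"dy": 0,"dz": -2,"spin": 0}
    - {"dx": 0,"dy": 0,"dz": -3,"spin": 0}
    - {"dx": 0,"dy": 0,"dz": -3,"spin": 0}
    - {"dx": 0,"dy": 0,"dz": -2,"spin": 0}
    - {"dx": 0,"dy": 0,"dz": 0,"spin": 0}
    - {"dx": 0,"dy": 0,"dz": 0,"spin": 0}
    - {"dx": 0,"dy": 0,"dz": 0,"spin": 0}

```text
time: 15.5
ee_pos: [0.6313, 0.0175, 0.3655]
eef_rot: [0.683, 0.73, -0.001, -0.001]
ft_force: [0.8, -0.1, 0.5]
width: 0.0003
grip_force: 0.0
```

Run:
```python
from bench import telemetry, job
s=telemetry.read_state();print(s["ee_pos"],s["ft_force"])
print(job.close_job())
```

```text
[0.63129059 0.01745194 0.36546973] [ 0.75572849 -0.06536658  0.52092488]
the job is handed in; nothing more can be done
None
```

Cap 4 was the loose one: it rocked when pressed near its end, I pressed it down about 4 mm in the middle to a firm stop, it no longer rocks, and the job is handed in (no verdict came back).

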